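# Close a pickle jar in the bench lid press

## Robot

A 7-joint arm with a two-finger parallel gripper is mounted at the origin on the work surface. World frame = base frame: x ahead of the robot, y to its left, z up, the work surface at z = 0. Lengths are in m, angles in rad, forces in N, time in s.
With the tool pointing down it reaches from about 0.4 to 0.9 m from the base axis. Payload 5.6 kg.
Tool frame: the origin (TCP) lies midway between the tips of the shut fingers; the grasp point (between the pads) lies 19 mm behind it; z points along the fingers, y is the line along which they close (so a half turn about z gives the same grasp; the last joint's range is limited). The gripper opens to 92 mm and grips with 3 to 60 N. Pads are 20 mm wide; open, the fingers measure 128 mm over their backs; the gripper's body (75 mm by 189 mm) begins 69 mm behind the grasp point.
Start: joints at [-1.215, 0.468, -0.012, 1.603, 0.006, 1.071, -0.056], TCP at [0.252, 0.599, 0.215] pointing down, gripper open.
Joint ranges: [-2.53, 2.53], [-0.31, 2.02], [-1.57, 1.55], [0.28, 2.44], [-1.29, 4.43], [0.15, 1.84], [-2.92, 2.92]. Speed limits (rad/s): [2.57, 2.57, 3.14, 3.14, 3.14, 3.14, 3.14].

## Interface

Orientations are given as a unit quaternion [w, x, y, z].
In Python, from rig import arm, viewer, models gives the robot as it stands. The module is installed in compiled form; this text tells all that it offers.
- The arm moves only by the shell command python3 -m jog 'ROWS' [OPENING]. ROWS is JSON, a list of rows, each an object with "dp": the shift along the tool's x, y, z in mm, a list of three; "turn": the turn about the tool's z in rad. In form: [{"dp": [tx, ty, tz], "turn": turn}, ...]. A call has 1 to 8 rows; each row shifts and turns the commanded pose from where the row before left it, along the tool's axes as they then stand; what a row does not reach is not made up. A row lasts 1/10 s, in which the tool goes at most 50 mm and 8.59 degrees, less where a joint would pass 70% of its speed; a pose out of reach is approached as far as the arm can. A call is refused whole if a number of a shift passes 50 or a number of a turn 0.15, either way. A call with a gripper value outside its range is refused whole. OPENING is the opening, from 0 (shut) to 1 (fully open), set as the call begins (- or left out, the last holds). The fingers move at their own pace and stop on an object; the grip force is fixed at half the most. Time passes only in rows, so rows that do not move let the fingers close. It gives the time, the measured TCP pose, the force, the opening and the grip force at its end, in the units of the state.
- arm.read_state(): the state, without advancing time (a new reading comes with each control period).
- viewer.camera(name): name is "scene" or "top" or "wrist"; returns a dict with "color" (400x640x3 uint8, blue, green, red), "camera_matrix" (3x3 intrinsics, pixels), "pose" (4x4, takes a point from camera to world coordinates). Camera axes: x right, y down, z forward; pixel columns grow to the right and rows downward; lengths in m; the calibration is good to about 2 mm. A picture is of the moment at which its call begins. There is no depth.
- arm.hand_in(): hands the job in; it is judged then, once.
Trained networks look in the newest picture that a camera, given by its name, has taken for a name from the list of things; names that differ only in an ending like _2 or _b are one class to them, and where a whole thing is asked for, a point or a joint stands for the part that bears it (a point fixed in the world has none). Each returns a list of dicts, best first, with "conf" (0 to 1); they miss things now and then, are a little off and sometimes report something else, mostly with a low value. They report only what shows in the picture. A call takes as long as a camera call. They do not tell look-alikes from the thing itself.
- models.boxes_of(query, camera): "extent" ([left, top, right, bottom] in pixels, round what is visible of it).
- models.trace(query, camera): "mask" (400x640 bool, what is visible of it) and "extent" ([left, top, right, bottom] in pixels, round what is visible of it).
The state is a dict: "time_s": time; "joint_pos": joint angles; "joint_vel": joint speeds; "effort": joint torques, N m; "tool_pos": TCP position; "orientation": TCP orientation; "contact_force": force on the tool from outside, world axes, zero at the start; "wrist_torque": the same for the moment, N m; "gripper_width": finger opening in m; "finger_force": force on a finger pad.
Only numpy, scipy, OpenCV 4.12 (cv2) and the standard library are available. Lean on these libraries where they do the work, as an engineer would, in place of code of your own. Each camera call takes 0.05 s, during which the arm holds its last target. There are 200 camera calls.

## Task

Close the narrow glass jar, whose push-on steel lid still stands proud, in the bench lid press: set it upright in the mouth and slide it between the rails, under the press head, until it rests against the back stop, with its lid still up. Then push the press's black knob all the way down to its stop so that the lid goes fully home, and let the knob spring back up, leaving the jar where it is. Keep the jar upright and leave the other things on the table where they stand.

Things in the scene. Friction and masses are not known exactly. Their poses are not given: they have to be found in the camera images.
- jar: Narrow glass jar to be closed: round body 62 mm in diameter, straight up to 57 mm, then a 50 mm neck and a flat steel push-on lid, 60 mm in diameter, 12 mm thick. Height 86 mm with the lid proud (as at the start), 76 mm with it home. 0.25 to 0.5 kg. Origin: centre of the underside; z up. It starts left or right of the press (the other glass jar is 90 mm wide). Grip the glass body.
- jar_lid (a joint): How far the jar's lid has been pushed down: 0 standing proud by 10 mm, 0.010 fully home. It goes down against a tight fit (about 6 N) and stays where it is pushed.
- lid_top (a point): Centre of the top face of the jar's lid; moves with it.
- lid_press: Bench lid press, fixed. Origin on the table, straight below the plunger axis; x points from the mouth (which faces the robot's right, -y, more or less) inward to the column, z up. Wooden plate 10 mm thick, x -145 to 95 mm, y +-55 mm. Over the seat hang an arm and round head (radius 22 mm), 140 to 185 mm above the table, carried by a column at x 53 to 83 mm, y +-22 mm.
- press_seat (a point): Where the centre of the jar's underside belongs: on the plate below the plunger, 10 mm above the table; axes as the press. The face of the back stop is 31 mm behind it (+x), so the jar touches the stop when centred here. Steel rails run along x on both sides, inner faces at y +-36 mm (72 mm apart); rails and stop rise 18 mm above the plate.
- press_mouth (a point): Open loading place on the plate, 100 mm in front of the seat (x = -100 mm in the press frame), 10 mm above the table, clear above. The rails start at x = -65 mm, with flared ends reaching out to x = -89 mm.
- plunger (a joint): Travel of the spring plunger: 0 up, 0.030 down at its stop. At rest its round foot (52 mm in diameter) hangs 116 mm above the table, 20 mm above the proud lid of a seated jar; at the stop it has pushed that lid home. Spring 3 N at the top, about 8 N at the stop, plus the lid's 6 N.
- plunger_top (a point): Centre of the top of the plunger's black knob (52 mm in diameter, 24 mm thick), 242 mm above the table when up; moves with the plunger.
- screw_jar: Bystander: wide squat glass jar, 90 mm in diameter, 86 mm high, with an aluminium screw-top. Origin: centre of the underside.
- bowl: Bystander: blue ceramic bowl, 130 mm across, 58 mm high. Origin: centre of the underside.
- pot_lid: Bystander: aluminium pot lid lying flat, 200 mm across, 48 mm high with its knob. Origin: centre of the underside.
- dumpling_press: Bystander: white plastic dumpling press lying flat, 104 mm round with handles along its -x, 190 mm long in all, 35 mm high. Origin: centre of the round part's underside.
- sauce_bottle: Bystander: amber glass bottle, 48 mm in diameter, 130 mm high. Origin: centre of the underside.
- mug: Bystander: white mug, 76 mm in diameter, 85 mm high, handle at its +y. Origin: centre of the underside.
Things that resemble listed ones, but are neither listed nor needed, are in the scene too. What is shaped like the jar but purple or turquoise is not meant.

How it is judged:
On the way, in this order (a step that is already met when the one before it is completed fails the run):
1. the jar stands upright on its seat under the press head, its lid still proud (horizontal distance between jar and press_seat below 0.01 m and z of jar in the frame of press_seat between -0.004 and 0.004 m and angle between jar's own z axis and vertical below 0.1 rad and value of joint each of jar_lid, plunger below 0.003 m), for 0.2 s.
2. the plunger is down at its stop with the jar on its seat, and the lid is home (horizontal distance between jar and press_seat below 0.01 m and z of jar in the frame of press_seat between -0.004 and 0.004 m and angle between jar's own z axis and vertical below 0.1 rad and value of joint plunger above 0.027 m and value of joint jar_lid above 0.007 m), for 0.1 s.
At the end, for the whole second after the job is handed in: The jar is at rest, upright (0.1 rad) on the plate under the press head, within 10 mm of the seat (4 mm in height); its lid is pushed down over 7 of 10 mm, the plunger is back up (under 3 mm down), each bystander is within 30 mm of its start (horizontal distance between jar and press_seat below 0.01 m and z of jar in the frame of press_seat between -0.004 and 0.004 m and angle between jar's own z axis and vertical below 0.1 rad and value of joint jar_lid above 0.007 m and value of joint plunger below 0.003 m and linear speed of jar below 0.02 m/s and distance of each of screw_jar, bowl, pot_lid, dumpling_press, sauce_bottle, mug from where it was at the start of the episode below 0.03 m); the robot touches nothing.
It fails at once if the jar is tipped over (more than 0.5 rad from upright) (angle between jar's own z axis and vertical above 0.5 rad).
It fails at once if a bystander is shoved more than 30 mm (distance of any of screw_jar, bowl, pot_lid, dumpling_press, sauce_bottle, mug from where it was at the start of the episode above 0.03 m).
It fails at once if a bystander is knocked over (angle between any of screw_jar, bowl, pot_lid, dumpling_press, sauce_bottle, mug's own z axis and vertical above 0.5 rad).
It also fails if it takes over 69 s, if anything falls off the work surface, if the arm or the gripper's body presses on something with over 40 N, if the wrist force passes 120 N, or if a joint passes its speed limit or range.

## Working session

There is one attempt and no reset: what is moved stays moved. The work goes in short steps, Python scripts to look and compute and a shell command to move; the robot and the scene stay as the last step left them, time stands still between calls to the robot, and variables do not carry over. Pictures are saved under pics/ and viewed, at most 10 in all, crops included, and the job is handed in when it is done.

```bash
mkdir -p pics
cat > h.py <<'E'
import numpy as np, cv2
from rig import arm, viewer, models
def ray(c,u,v):
    K=c["camera_matrix"];T=c["pose"]
    d=T[:3,:3]@np.linalg.solve(K,[u,v,1.]);return T[:3,3],d
def onz(c,u,v,z):
    o,d=ray(c,u,v);return (o+d*(z-o[2])/d[2])
def proj(c,p):
    T=np.linalg.inv(c["pose"]);q=c["camera_matrix"]@(T[:3,:3]@np.array(p)+T[:3,3]);return q[:2]/q[2]
E
python3 - <<'E'
from h import *
np.set_printoptions(precision=3,suppress=True)
s=arm.read_state();print(s["tool_pos"],s["orientation"],s["time_s"])
for n in("top","scene"):
    c=viewer.camera(n);cv2.imwrite(f"pics/{n}1.png",c["color"]);print(n,c["pose"][:3,3],c["pose"][:3,2])
    for q in("jar","jar_lid","lid_press","plunger","plunger_top","screw_jar","bowl","pot_lid","dumpling_press","sauce_bottle","mug"):
        print(q,[(round(b["conf"],2),[round(float(x)) for x in b["extent"]]) for b in models.boxes_of(q,n)])
E
```

```text
[0.252 0.598 0.214] [-0.     0.198  0.98  -0.001] 0.0
top [0.3   0.049 1.434] [ 0.2    0.003 -0.98 ]
jar [(0.96, [457, 189, 478, 212]), (0.9, [414, 241, 441, 261]), (0.8, [387, 210, 411, 232]), (0.58, [427, 201, 449, 225])]
jar_lid [(0.76, [464, 190, 483, 208]), (0.73, [394, 212, 415, 230]), (0.6, [421, 242, 441, 259]), (0.53, [427, 201, 449, 220])]
lid_press [(0.61, [269, 194, 350, 239]), (0.47, [426, 202, 451, 228])]
plunger [(0.52, [289, 190, 306, 216])]
plunger_top [(0.58, [286, 192, 305, 215]), (0.52, [137, 178, 198, 238])]
screw_jar [(0.8, [221, 216, 253, 244])]
bowl [(0.84, [193, 142, 236, 181])]
pot_lid [(0.89, [134, 178, 199, 238]), (0.62, [424, 116, 456, 171])]
dumpling_press [(0.75, [427, 116, 456, 171])]
sauce_bottle [(0.74, [248, 160, 268, 187])]
mug [(0.73, [465, 253, 500, 292])]
scene [0.93  0.7   1.107] [-0.304 -0.544 -0.782]
jar [(0.93, [310, 135, 328, 161]), (0.81, [256, 129, 277, 159]), (0.75, [279, 141, 294, 168]), (0.63, [295, 156, 314, 184])]
jar_lid [(0.75, [279, 140, 300, 157]), (0.64, [297, 155, 316, 169]), (0.54, [312, 134, 326, 148]), (0.49, [256, 129, 268, 141])]
lid_press []
plunger [(0.59, [339, 191, 356, 229])]
plunger_top [(0.74, [299, 109, 319, 133]), (0.54, [340, 189, 358, 227])]
screw_jar [(0.93, [382, 252, 409, 290]), (0.32, [386, 324, 462, 399])]
bowl [(0.57, [328, 306, 374, 351])]
pot_lid [(0.64, [384, 324, 463, 399]), (0.6, [327, 308, 375, 352])]
dumpling_press [(0.92, [200, 162, 254, 194])]
sauce_bottle [(0.9, [324, 266, 339, 298]), (0.57, [202, 161, 252, 191])]
mug [(0.7, [298, 108, 324, 134])]
```

View pics/top1.png

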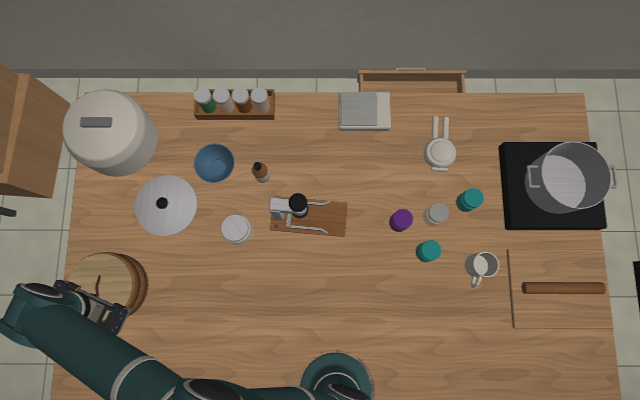

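View pics/scene1.png

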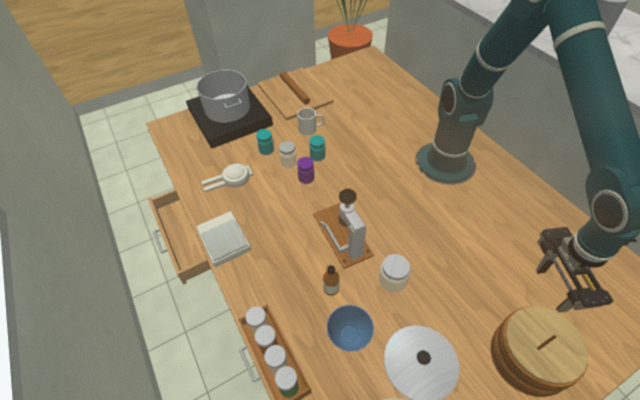

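The narrow jar is the clear one in the middle, at top (437,213) and scene (288,154), with purple and turquoise look-alikes around it. The press is at top (308,217) with its knob at (298,203) and its mouth to the right. I'll measure these next.

Run:
```python
from h import *
np.set_printoptions(precision=3,suppress=True)
c=viewer.camera("top")
for n,u,v,z in(("jarlid",437.5,210.5,.086),("purple",401.5,219,.08),("turq1",429,249.5,.08),("turq2",472.5,198,.08),("knob",298,202.5,.242)):
    print(n,onz(c,u,v,z))
for q in("lid_press","jar","plunger_top"):
  for m in models.trace(q,"top"):
    M=m["mask"];k=M.nonzero();print(q,round(m["conf"],2),m["extent"],k[1].mean(),k[0].mean(),M.sum())
im=c["color"][180:250,260:480]
cv2.imwrite("pics/crop1.png",cv2.resize(im,(0,0),fx=3.6,fy=3.6,interpolation=cv2.INTER_CUBIC))
im=c["color"][185:245,260:360]
cv2.imwrite("pics/crop2.png",cv2.resize(im,(0,0),fx=8,fy=8,interpolation=cv2.INTER_CUBIC))
```

```text
jarlid [ 0.528 -0.31   0.086]
purple [ 0.503 -0.201  0.08 ]
turq1 [ 0.411 -0.28   0.08 ]
turq2 [ 0.568 -0.42   0.08 ]
knob [0.523 0.105 0.242]
lid_press 0.71 [289.5, 194.6, 307.9, 217.4] 298.68932038834953 203.9190938511327 309
lid_press 0.58 [271.3, 193.5, 350.2, 239.1] 307.8139362490734 215.4747961452928 2698
jar 0.96 [424.3, 202.2, 448.4, 225.1] 435.6682242990654 214.3481308411215 428
jar 0.79 [415.6, 241.5, 441.7, 260.4] 428.14316702819957 250.63991323210413 461
jar 0.66 [390.3, 209.4, 413.3, 232.0] 401.1692708333333 220.26302083333334 384
jar 0.64 [457.9, 186.3, 483.4, 212.7] 469.85388127853884 199.47488584474885 438
plunger_top 0.63 [287.6, 192.1, 304.7, 214.8] 297.8737541528239 203.30232558139534 301
```

View pics/crop2.png

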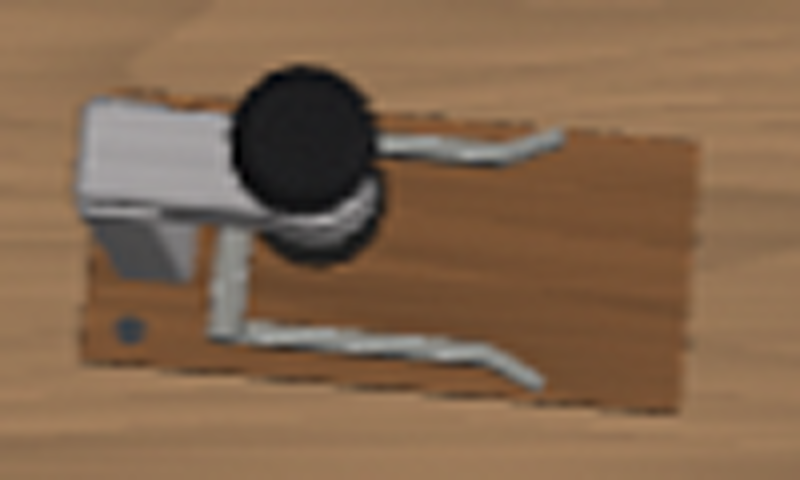

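The crop shows the plate's corners at crop pixels (697,142), (680,412) and (82,362), and the knob centred at (305,140). The mouth opens to the right, tilted slightly.

Run:
```python
from h import *
from scipy.optimize import least_squares
np.set_printoptions(precision=4,suppress=True)
c=viewer.camera("top")
P=np.array([(-.145,.055,.01),(-.145,-.055,.01),(.095,.055,.01),(.095,-.055,.01),(0,0,.242)])
obs=np.array([(697,142),(680,412),(np.nan,0),(82,362),(305,140)])/8+[260-.4,185-.4]
# mouth to -y: press x -> +y world; z up -> press y -> -x world (nearer robot = lower image)
P[:4,1]*=-1
def pt(p,L):
    s,k=np.sin(p[2]),np.cos(p[2]);return np.c_[p[0]+k*L[:,0]-s*L[:,1],p[1]+s*L[:,0]+k*L[:,1],L[:,2]]
ok=[0,1,3,4]
f=lambda p:(np.array([proj(c,q) for q in pt(p,P[ok])])-obs[ok]).ravel()
r=least_squares(f,[.52,.1,1.5]);print(r.x,r.fun)
np.save("press.npy",r.x)
for n,l in(("seat",(0,0,.01)),("mouth",(-.1,0,.01))):print(n,pt(r.x,np.array([l])))
im=c["color"].copy()
# model jar silhouette check
m=models.trace("jar","top")[0]["mask"];k=m.nonzero();print(m.sum())
pts=np.c_[k[1],k[0]]
def jar(p):
    a=np.linspace(0,2*np.pi,40);q=[proj(c,(p[0]+rr*np.cos(t),p[1]+rr*np.sin(t),z)) for rr,z in((.031,0.),(.031,.057),(.03,.074),(.03,.086)) for t in a]
    h=cv2.convexHull(np.array(q,np.float32));M=np.zeros(m.shape,np.uint8);cv2.fillConvexPoly(M,np.round(h).astype(int),1);return M>0,h
best=max(((lambda M:((M&m).sum()/(M|m).sum(),x,y))(jar((x,y))[0]) for x in np.arange(.505,.55,.002) for y in np.arange(-.335,-.29,.002)));print(best)
print(cv2.boundingRect(jar(best[1:])[1]))
```

```text
[0.5249 0.1065 1.4905] [ 0.5657 -0.1887  0.2943  0.1583 -0.4884  0.2302 -0.3105 -0.1974]
seat [[0.5249 0.1065 0.01  ]]
mouth [[0.5169 0.0069 0.01  ]]
446
(np.float64(0.8917835671342685), np.float64(0.523), np.float64(-0.315))
(422, 202, 28, 25)
```

Geometry check: press at (0.525, 0.1065) with yaw 1.49, jar at about (0.525, -0.313). If I put tool y across the press, one yaw works for both grasping and placing. First I lift and turn.

```bash
python3 -m jog '[{"dp":[0,0,-10],"turn":0.15},{"dp":[0,0,-10],"turn":0.15},{"dp":[0,0,-10],"turn":0.15},{"dp":[0,0,-10],"turn":0.15},{"dp":[0,0,-10],"turn":0.15},{"dp":[0,0,-10],"turn":0.15},{"dp":[0,0,-10],"turn":0.15},{"dp":[0,0,-10],"turn":0.15}]' 1
cat >> h.py <<'E'
from scipy.spatial.transform import Rotation as R
def to(p,yaw=None):
    "shift in tool axes (mm) from the measured pose to p; turn to have tool x at yaw"
    s=arm.read_state();q=s["orientation"];r=R.from_quat([q[1],q[2],q[3],q[0]]).as_matrix()
    d=r.T@(np.array(p)-s["tool_pos"])*1000
    a=np.arctan2(r[1,0],r[0,0]);t=None if yaw is None else -((yaw-a+np.pi)%(2*np.pi)-np.pi)
    print("t",round(s["time_s"],2),"pos",np.round(s["tool_pos"],4),"go",np.round(d,1),"turn",t,"zaxis",np.round(r[:,2],3))
E
python3 -c "
from h import *
to((.525,-.313,.29),1.4905)"
```

```text
time_s: 2.3
tool_pos: [0.2524, 0.599, 0.295]
orientation: [-0.0, 0.719, 0.695, 0.0]
contact_force: [0.1, -0.4, 0.1]
gripper_width: 0.0921
finger_force: 0.0
t 2.3 pos [0.2524 0.599  0.295 ] go [-902.1  303.6    5. ] turn 0.04612481415266334 zaxis [-0.  0. -1.]
```

```bash
python3 -m jog '[{"dp":[-40,30,0],"turn":0.046},{"dp":[-40,30,0],"turn":0},{"dp":[-40,30,0],"turn":0},{"dp":[-40,30,0],"turn":0},{"dp":[-40,30,0],"turn":0},{"dp":[-40,30,0],"turn":0},{"dp":[-40,30,0],"turn":0},{"dp":[-40,30,0],"turn":0}]'
python3 -m jog '[{"dp":[-48,10,0],"turn":0},{"dp":[-48,10,0],"turn":0},{"dp":[-48,10,0],"turn":0},{"dp":[-48,10,0],"turn":0},{"dp":[-48,10,0],"turn":0},{"dp":[-48,10,0],"turn":0},{"dp":[-48,0,0],"turn":0},{"dp":[-48,0,0],"turn":0}]'
python3 -m jog '[{"dp":[-48,0,0],"turn":0},{"dp":[-48,0,0],"turn":0},{"dp":[0,0,20],"turn":0},{"dp":[0,0,0],"turn":0}]'
python3 - <<'E'
from h import *
to((.525,-.313,.29),1.4905)
c=viewer.camera("wrist");cv2.imwrite("pics/w1.png",c["color"])
for m in models.trace("jar","wrist"):
    e=m["extent"];print(round(m["conf"],2),np.round(e),onz(c,(e[0]+e[2])/2,(e[1]+e[3])/2,.086))
E
```

```text
time_s: 3.1
tool_pos: [0.4708, 0.2616, 0.295]
orientation: [-0.0, 0.733, 0.681, 0.001]
contact_force: [0.2, 0.2, 0.0]
gripper_width: 0.092
finger_force: 0.0
time_s: 3.9
tool_pos: [0.5012, -0.1259, 0.2949]
orientation: [0.0, 0.733, 0.681, 0.0]
contact_force: [1.9, -0.3, -0.7]
gripper_width: 0.0916
finger_force: 0.0
time_s: 4.3
tool_pos: [0.4927, -0.2205, 0.273]
orientation: [-0.001, 0.734, 0.679, -0.001]
contact_force: [0.2, 1.0, -0.5]
gripper_width: 0.0919
finger_force: 0.0
t 4.3 pos [ 0.4927 -0.2205  0.273 ] go [-89.8  39.3 -17.2] turn 0.0031550353412499454 zaxis [-0.003  0.001 -1.   ]
0.92 [352. 268. 398. 336.] [ 0.55815058 -0.39526285  0.086     ]
0.88 [237. 200. 289. 256.] [ 0.41855139 -0.2766526   0.086     ]
0.87 [300. 136. 351. 189.] [ 0.5039919  -0.19939046  0.086     ]
0.57 [324. 208. 366. 271.] [ 0.52227513 -0.30077505  0.086     ]
```

View pics/w1.png

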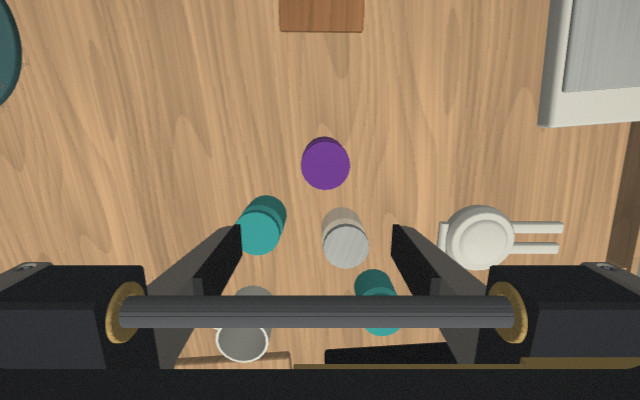

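The wrist view shows the clear jar's lid centred at about (346,247). Purple is at (326,164) and the turquoise ones are at (262,232) and (381,315), so the line of closing is free.

Run:
```python
from h import *
c=viewer.camera("wrist")
p=onz(c,346,247,.086);print(p)
T=c["pose"];s=arm.read_state();print("cam rel tcp",T[:3,3]-s["tool_pos"],T[:3,2])
for v,z,r in((247,.086,.03),):
    print(proj(c,p+[-.03,0,0]),proj(c,p+[.03,0,0]))
to((p[0],p[1],.12),1.4905)
```

```text
[ 0.52586307 -0.31003149  0.086     ]
cam rel tcp [0.00439213 0.07146056 0.1699325 ] [-0.01997412 -0.25263897 -0.96735442]
[323.00515199 248.52749212] [369.06602168 245.46777999]
t 4.45 pos [ 0.4949 -0.2186  0.275 ] go [-89.   37.4 154.9] turn 0.008332514906881361 zaxis [ 0.  0. -1.]
```

```bash
python3 -m jog '[{"dp":[-30,12,30],"turn":0.008},{"dp":[-30,13,30],"turn":0},{"dp":[-29,12,30],"turn":0},{"dp":[0,0,35],"turn":0},{"dp":[0,0,20],"turn":0},{"dp":[0,0,0],"turn":0},{"dp":[0,0,0],"turn":0}]'
python3 - <<'E'
from h import *
c=viewer.camera("wrist");cv2.imwrite("pics/w2.png",c["color"])
to((.526,-.3105,.02),1.4905)
E
```

```text
time_s: 5.15
tool_pos: [0.5253, -0.3107, 0.1306]
orientation: [0.0, 0.735, 0.678, 0.0]
contact_force: [0.3, -0.3, 0.6]
gripper_width: 0.0918
finger_force: 0.0
t 5.2 pos [ 0.5256 -0.3111  0.1313] go [7.000e-01 1.000e-01 1.113e+02] turn -8.01947156867655e-05 zaxis [ 0.002 -0.001 -1.   ]
```

View pics/w2.png

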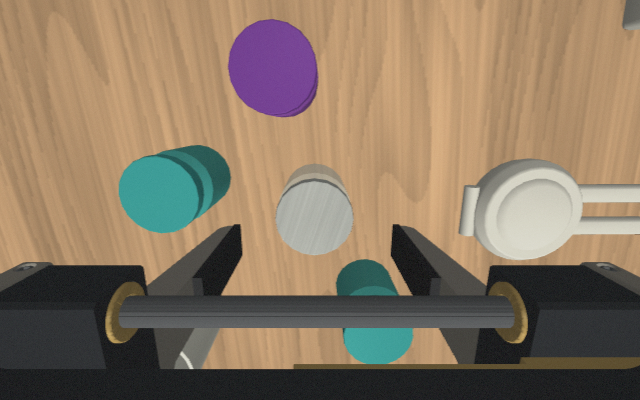

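The jar is centred between the fingers, with its lid at (314,216) and the finger midline at 316. Descending and gripping.

```bash
python3 - <<'E'
from h import *
c=viewer.camera("wrist");print(onz(c,314.5,217,.086))
E
python3 -m jog '[{"dp":[0,0,25],"turn":0},{"dp":[0,0,30],"turn":0},{"dp":[0,0,30],"turn":0},{"dp":[0,0,20],"turn":0},{"dp":[0,0,6],"turn":0},{"dp":[0,0,0],"turn":0}]' 1
python3 -m jog '[{"dp":[0,0,0],"turn":0},{"dp":[0,0,0],"turn":0},{"dp":[0,0,0],"turn":0},{"dp":[0,0,0],"turn":0},{"dp":[0,0,0],"turn":0},{"dp":[0,0,0],"turn":0}]' 0
```

```text
[ 0.52382396 -0.31092353  0.086     ]
time_s: 5.85
tool_pos: [0.5247, -0.3114, 0.0193]
orientation: [0.0, 0.735, 0.678, 0.0]
contact_force: [0.1, 0.9, 0.4]
gripper_width: 0.0916
finger_force: 0.0
time_s: 6.45
tool_pos: [0.5244, -0.3115, 0.0193]
orientation: [0.0, 0.736, 0.677, 0.0]
contact_force: [-1.2, 1.9, 6.0]
gripper_width: 0.0617
finger_force: 30.0
```

```bash
python3 -m jog '[{"dp":[0,0,-15],"turn":0},{"dp":[0,0,-30],"turn":0},{"dp":[0,0,-40],"turn":0},{"dp":[0,0,-35],"turn":0},{"dp":[0,0,-10],"turn":0},{"dp":[20,0,0],"turn":0},{"dp":[40,0,0],"turn":0},{"dp":[40,0,0],"turn":0}]'
python3 -m jog '[{"dp":[45,-4,0],"turn":0},{"dp":[45,-5,0],"turn":0},{"dp":[45,-5,0],"turn":0},{"dp":[35,-5,0],"turn":0},{"dp":[15,0,0],"turn":0},{"dp":[0,0,0],"turn":0},{"dp":[0,0,0],"turn":0}]'
python3 - <<'E'
from h import *
to((.5166,.0028,.031),1.4905)
c=viewer.camera("wrist");cv2.imwrite("pics/w3.png",c["color"])
E
```

```text
time_s: 7.25
tool_pos: [0.5313, -0.2108, 0.1477]
orientation: [-0.001, 0.736, 0.677, -0.0]
contact_force: [0.8, 0.3, -2.9]
gripper_width: 0.0614
finger_force: 30.0
time_s: 7.95
tool_pos: [0.5284, -0.0271, 0.1483]
orientation: [0.0, 0.736, 0.677, -0.001]
contact_force: [0.4, -1.5, -2.4]
gripper_width: 0.0615
finger_force: 30.0
t 7.95 pos [ 0.5284 -0.0271  0.1483] go [ 29.  -14.2 117.3] turn -0.00265157073310629 zaxis [-0.    -0.001 -1.   ]
```

View pics/w3.png

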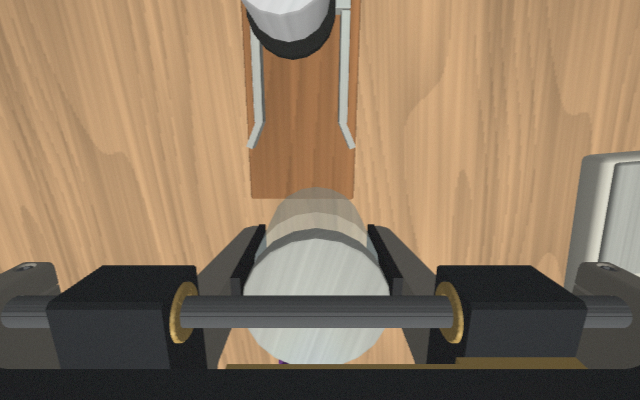

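The plate's front corners show at (251,198) and (354,198), and the rails' inner kinks at about (264,123) and (340,123). I'll use them to refine the press pose.

Run:
```python
from h import *
np.set_printoptions(precision=4,suppress=True)
c=viewer.camera("wrist");p=np.load("press.npy")
k,s=np.cos(p[2]),np.sin(p[2])
for u,v,z,n in((251,198,.01,"-145,+55"),(354,198,.01,"-145,-55"),(264,123,.028,"-65,+36"),(340,123,.028,"-65,-36"),(262,45,.028,"?,36"),(342.5,45,.028,"?,-36")):
    w=onz(c,u,v,z);d=w[:2]-p[:2];print(n,w,"press frame mm",1000*np.array([k*d[0]+s*d[1],-s*d[0]+k*d[1]]))
```

```text
-145,+55 [ 0.4573 -0.0317  0.01  ] press frame mm [-143.2587   56.367 ]
-145,-55 [ 0.5673 -0.041   0.01  ] press frame mm [-143.6509  -54.0751]
-65,+36 [0.4843 0.0445 0.028 ] press frame mm [-65.0764  35.5755]
-65,-36 [0.556  0.0385 0.028 ] press frame mm [-65.3476 -36.38  ]
?,36 [0.4911 0.1115 0.028 ] press frame mm [ 2.2067 34.0962]
?,-36 [0.5624 0.1054 0.028 ] press frame mm [  1.9227 -37.4789]
```

```bash
python3 -m jog '[{"dp":[15,-7,0],"turn":0},{"dp":[14,-7,20],"turn":0},{"dp":[0,0,40],"turn":0},{"dp":[0,0,35],"turn":0},{"dp":[0,0,15],"turn":0},{"dp":[0,0,5],"turn":0},{"dp":[0,0,0],"turn":0}]'
python3 - <<'E'
from h import *
to((.5166,.0028,.0295),1.4905); print(arm.read_state()["contact_force"])
E
```

```text
time_s: 8.75
tool_pos: [0.5175, 0.003, 0.0338]
orientation: [0.0, 0.736, 0.677, -0.0]
contact_force: [-0.3, -0.8, -3.6]
gripper_width: 0.0616
finger_force: 30.0
t 8.75 pos [0.5175 0.003  0.0338] go [-0.3 -0.9  4.3] turn -0.0036074687926213045 zaxis [ 0.    -0.001 -1.   ]
[-0.29829338 -0.81697874 -3.58441131]
```

```bash
python3 -m jog '[{"dp":[0,-1,2],"turn":0},{"dp":[0,0,2],"turn":0},{"dp":[0,0,0.5],"turn":0},{"dp":[0,0,0],"turn":0}]'
python3 -m jog '[{"dp":[0,0,0],"turn":0},{"dp":[0,0,0],"turn":0},{"dp":[0,0,0],"turn":0},{"dp":[0,0,0],"turn":0},{"dp":[0,0,-20],"turn":0},{"dp":[0,0,-35],"turn":0},{"dp":[0,0,-35],"turn":0},{"dp":[0,0,-10],"turn":0}]' 1
python3 -m jog '[{"dp":[-25,0,0],"turn":0},{"dp":[-35,0,0],"turn":0},{"dp":[-25,0,0],"turn":0},{"dp":[-10,0,30],"turn":0},{"dp":[0,0,40],"turn":0},{"dp":[0,0,20],"turn":0},{"dp":[0,0,0],"turn":0},{"dp":[0,0,0],"turn":0}]' 0
python3 - <<'E'
from h import *
to((.5166,.0028,.02),1.4905)
cs=viewer.camera("scene");ct=viewer.camera("top");c=viewer.camera("wrist")
a=cv2.resize(cs["color"][150:290,260:460],(800,560),interpolation=cv2.INTER_CUBIC)
cv2.imwrite("pics/s2.png",a);cv2.imwrite("pics/w4.png",c["color"])
E
```

```text
time_s: 9.15
tool_pos: [0.5163, 0.0046, 0.0296]
orientation: [0.0, 0.735, 0.678, 0.0]
contact_force: [0.7, -0.3, -3.8]
gripper_width: 0.0616
finger_force: 30.0
time_s: 9.95
tool_pos: [0.518, 0.0042, 0.1321]
orientation: [0.001, 0.736, 0.677, 0.002]
contact_force: [0.0, -0.1, 0.4]
gripper_width: 0.092
finger_force: 0.0
time_s: 10.75
tool_pos: [0.5081, -0.0907, 0.039]
orientation: [-0.0, 0.736, 0.677, -0.0]
contact_force: [0.4, 0.6, 0.0]
gripper_width: 0.03
finger_force: 0.0
t 10.75 pos [ 0.5081 -0.0907  0.039 ] go [93.9  0.8 19. ] turn -0.0022168392174117812 zaxis [-0.001 -0.    -1.   ]
```

View pics/w4.png

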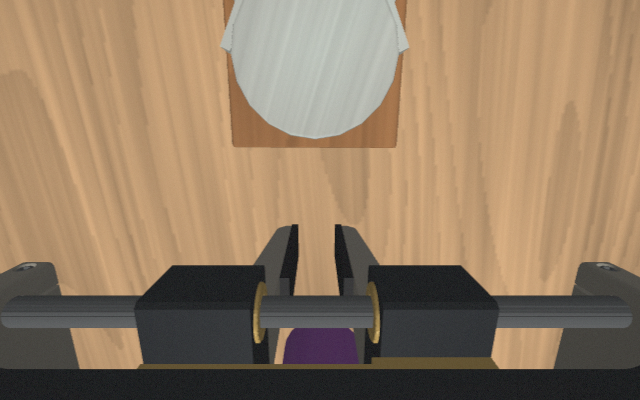

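The jar stands centred in the mouth, its lid spanning columns 232 to 400, with its rear edge just inside the plate's front edge. I'll check the side view for how the gripper's shape clears the press head.

View pics/s2.png

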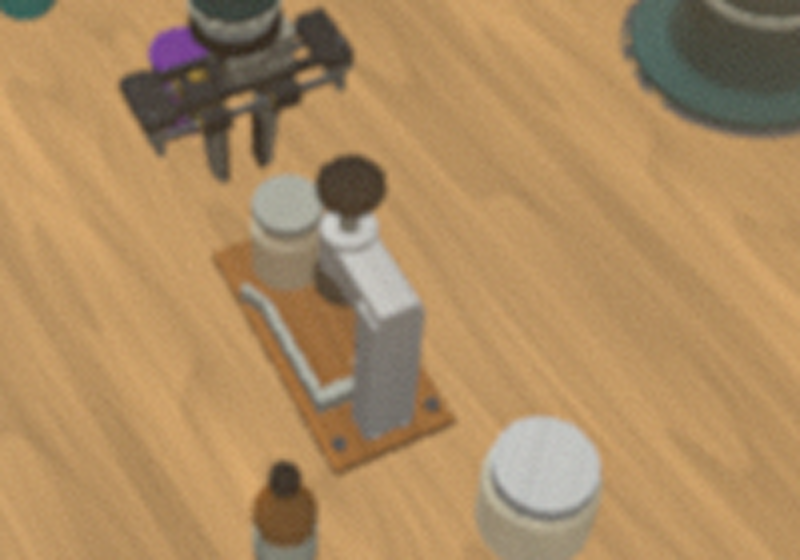

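Run:
```python
from h import *
print(np.round(arm.read_state()["joint_pos"],3))
```

```text
[-0.356  0.564  0.587  2.075 -0.516  0.645  0.5  ]
```

No camera body sticks out, only a bar with its end plates and the wrist above it. With the tool vertical, the gripper body would meet the head before the jar reached the stop, by about 20 mm. So the last stretch has to be a coast: push quickly with shut fingers, then brake. I'll do a mild test shove first to learn the friction.

```bash
python3 -m jog '[{"dp":[0,0,10],"turn":0},{"dp":[0,0,7],"turn":0},{"dp":[0,0,0],"turn":0},{"dp":[0,0,0],"turn":0},{"dp":[0,0,0],"turn":0}]' 0
cat >> h.py <<'E'
def pf():
    p=np.load("press.npy");s=arm.read_state();d=s["tool_pos"][:2]-p[:2];k,q=np.cos(p[2]),np.sin(p[2])
    print("t",round(s["time_s"],2),"press x,y,z mm",np.round(1000*np.array([k*d[0]+q*d[1],-q*d[0]+k*d[1],s["tool_pos"][2]]),1),"F",np.round(s["contact_force"],1))
def lid(cam="top",z=.096):
    p=np.load("press.npy");k,q=np.cos(p[2]),np.sin(p[2]);c=viewer.camera(cam)
    for m in models.trace("jar",cam):
        e=m["extent"];w=onz(c,(e[0]+e[2])/2,(e[1]+e[3])/2,.05)[:2]-p[:2];print(cam,round(m["conf"],2),np.round(e,1),"press xy mm",np.round(1000*np.array([k*w[0]+q*w[1],-q*w[0]+k*w[1]]),1))
E
python3 -c "
from h import *
pf();lid();lid('scene')"
python3 -m jog '[{"dp":[20,0,0],"turn":0}]' >/dev/null; python3 -c "from h import *;pf()"
python3 -m jog '[{"dp":[30,0,0],"turn":0}]' >/dev/null; python3 -c "from h import *;pf()"
python3 -m jog '[{"dp":[18,0,0],"turn":0}]' >/dev/null; python3 -c "from h import *;pf()"
python3 -m jog '[{"dp":[0,0,0],"turn":0}]' >/dev/null; python3 -c "from h import *;pf()"
python3 -m jog '[{"dp":[0,0,0],"turn":0}]' >/dev/null; python3 -c "
from h import *
pf();lid();lid('scene');lid('wrist')
c=viewer.camera('wrist');cv2.imwrite('pics/w5.png',c['color'])"
```

```text
time_s: 11.4
tool_pos: [0.5083, -0.0904, 0.0222]
orientation: [0.0, 0.736, 0.677, 0.0]
contact_force: [0.3, 0.0, 0.1]
gripper_width: 0.0003
finger_force: 0.0
t 11.4 press x,y,z mm [-197.7    0.8   22.2] F [0.3 0.  0.1]
top 0.85 [415.8 237.4 441.4 261.4] press xy mm [-400.4   78.8]
top 0.82 [324.4 201.4 342.7 224.7] press xy mm [-102.9   -9.5]
top 0.8 [455.3 186.4 480.3 210.5] press xy mm [-517.   -89.7]
top 0.8 [391.1 210.9 413.7 231.1] press xy mm [-316.9   -2.1]
top 0.36 [322.5 204.6 344.6 221.9] press xy mm [-103.    -8.9]
top 0.21 [191.8 140.1 232.7 183.4] press xy mm [ 293.8 -142.7]
scene 0.76 [322.3 194.4 339.5 221.9] press xy mm [-103.7    0.4]
scene 0.58 [257.7 130.1 275.6 156.2] press xy mm [-502.1  -83.3]
scene 0.46 [295.5 155.9 309.9 170.9] press xy mm [-338.8   -0.9]
scene 0.39 [312.2 191.  372.8 268. ] press xy mm [-8.6 -4.4]
t 11.7 press x,y,z mm [-180.2    0.6   22.5] F [ 1.  -0.5 -0.6]
t 11.8 press x,y,z mm [-149.     0.5   22.4] F [0.8 0.6 0.3]
t 11.9 press x,y,z mm [-128.2    0.5   22.2] F [ 0.2 -2.2 -0.4]
t 12.0 press x,y,z mm [-126.8    0.7   22. ] F [ 0.7 -0.2 -0.3]
t 12.1 press x,y,z mm [-130.     0.7   22.2] F [-0.6 -0.3 -0.1]
top 0.85 [390.5 210.7 413.3 232. ] press xy mm [-315.4   -0.8]
top 0.77 [414.6 242.9 439.9 257.1] press xy mm [-396.3   81. ]
top 0.69 [457.3 184.8 480.3 213.2] press xy mm [-520.1  -88.2]
scene 0.84 [328.6 200.1 340.3 227.2] press xy mm [-77.6   0.8]
scene 0.66 [296.2 156.1 315.4 184.5] press xy mm [-301.6   -4.8]
scene 0.61 [256.5 128.2 276.5 159.7] press xy mm [-498.1  -85.4]
wrist 0.71 [228.1  96.  404.9 269.8] press xy mm [-89.   1.]
wrist 0.44 [213.8   0.  417.3 254.7] press xy mm [-62.6   1.4]
```

View pics/w5.png

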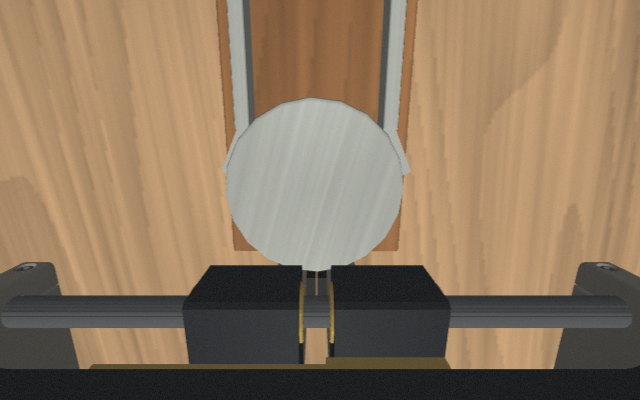

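The lid circle is centred at (314.5,184), upright, just in front of the shut fingers and between the flares.

Run:
```python
from h import *
p=np.load("press.npy");k,q=np.cos(p[2]),np.sin(p[2]);c=viewer.camera("wrist");pf()
w=onz(c,314.5,184,.096);d=w[:2]-p[:2];print(1000*np.array([k*d[0]+q*d[1],-q*d[0]+k*d[1]]))
w=onz(c,314.5,98,.096);d=w[:2]-p[:2];print(1000*np.array([k*d[0]+q*d[1],-q*d[0]+k*d[1]]))
```

```text
t 12.5 press x,y,z mm [-130.2    0.7   22.1] F [ 0.8  0.7 -0.3]
[-79.08371491   1.70907904]
[-52.04591807   1.60146654]
```

Friction works out at about 0.3. Next is a braking test in free air behind the jar at full row speed.

```bash
python3 -m jog '[{"dp":[-20,0,0],"turn":0},{"dp":[-40,0,0],"turn":0},{"dp":[-40,0,0],"turn":0},{"dp":[-15,0,0],"turn":0},{"dp":[-5,0,0],"turn":0},{"dp":[0,0,0],"turn":0},{"dp":[0,0,0],"turn":0}]' >/dev/null; python3 -c "from h import *;pf()"
python3 -m jog '[{"dp":[20,0,0],"turn":0},{"dp":[50,0,0],"turn":0}]' >/dev/null; python3 -c "
from h import *
pf()"
python3 -m jog '[{"dp":[-20,0,0],"turn":0}]'>/dev/null; python3 -c "
from h import *
pf()
viewer.camera('top');pf()"
python3 -m jog '[{"dp":[-20,0,0],"turn":0},{"dp":[-10,0,0],"turn":0},{"dp":[0,0,0],"turn":0},{"dp":[0,0,0],"turn":0}]'>/dev/null; python3 -c "
from h import *
pf()"
python3 -m jog '[{"dp":[20,0,0],"turn":0},{"dp":[50,0,0],"turn":0}]' >/dev/null; python3 -c "
from h import *
pf()
for i in range(4): viewer.camera('top');pf()"
```

```text
t 13.2 press x,y,z mm [-248.2    0.9   21.9] F [0.2 0.2 0.5]
t 13.4 press x,y,z mm [-181.7    0.4   22.5] F [ 2.3 -0.1  0.5]
t 13.5 press x,y,z mm [-185.1    0.5   21. ] F [-0.1  0.3 -0.9]
t 13.55 press x,y,z mm [-195.1    0.4   21.9] F [-0.5 -3.9  0.7]
t 13.95 press x,y,z mm [-229.4    1.1   22. ] F [-0.1  0.3  0. ]
t 14.15 press x,y,z mm [-162.8    0.4   22.5] F [ 1.   0.7 -0.1]
t 14.2 press x,y,z mm [-148.9    1.2   21.4] F [-0.6  7.1 -0.6]
t 14.25 press x,y,z mm [-151.3    1.2   21.4] F [-0.  -0.5 -0.4]
t 14.3 press x,y,z mm [-154.7    1.    21.7] F [ 0.7 -0.1  1.1]
t 14.35 press x,y,z mm [-157.3    0.9   21.9] F [ 0.1 -0.8 -0.2]
```

```bash
python3 -m jog '[{"dp":[10,0,0],"turn":0},{"dp":[5,0,0],"turn":0},{"dp":[0,0,0],"turn":0},{"dp":[0,0,0],"turn":0},{"dp":[0,0,0],"turn":0}]' >/dev/null; python3 -c "from h import *;pf()"
```

```text
t 14.85 press x,y,z mm [-145.3    0.8   22.1] F [ 0.1 -0.7 -0.8]
```

```bash
python3 -m jog '[{"dp":[15,0,0],"turn":0},{"dp":[50,0,0],"turn":0}]' >/dev/null; python3 -c "from h import *;pf()"
python3 -m jog '[{"dp":[-20,0,0],"turn":0},{"dp":[-40,0,0],"turn":0},{"dp":[-40,0,0],"turn":0},{"dp":[-20,0,0],"turn":0},{"dp":[0,0,0],"turn":0}]'
python3 - <<'E'
from h import *
pf();lid('scene')
c=viewer.camera("scene");a=c["color"][180:280,300:400];cv2.imwrite("pics/s3.png",cv2.resize(a,(600,600),interpolation=cv2.INTER_CUBIC))
for p in ((0,0),(-10,0)):
    P=np.load("press.npy");k,q=np.cos(P[2]),np.sin(P[2]);x,y=P[0]+k*p[0]/1000,P[1]+q*p[0]/1000
    print(p,"lid centre at crop px",6*(proj(c,(x,y,.096))-[300,180]),"base",6*(proj(c,(x,y,.01))-[300,180]))
E
```

```text
t 15.05 press x,y,z mm [-84.8  -0.4  22.8] F [ 0.5 -2.2  1.3]
time_s: 15.55
tool_pos: [0.5078, -0.0951, 0.0224]
orientation: [0.001, 0.737, 0.676, -0.0]
contact_force: [0.7, 0.1, -0.2]
gripper_width: 0.0007
finger_force: 0.0
t 15.55 press x,y,z mm [-202.4    0.9   22.4] F [ 0.7  0.1 -0.2]
scene 0.83 [256.5 130.9 273.  156.9] press xy mm [-501.5  -91.4]
scene 0.71 [339.2 226.5 347.6 247.1] press xy mm [ 17.8 -14.8]
scene 0.57 [294.3 156.4 309.9 171.2] press xy mm [-337.9   -3.8]
(0, 0) lid centre at crop px [271.89004975 256.46750095] base [267.63765808 346.55312535]
(-10, 0) lid centre at crop px [263.11026893 242.56785303] base [259.327283   332.97745243]
```

View pics/s3.png

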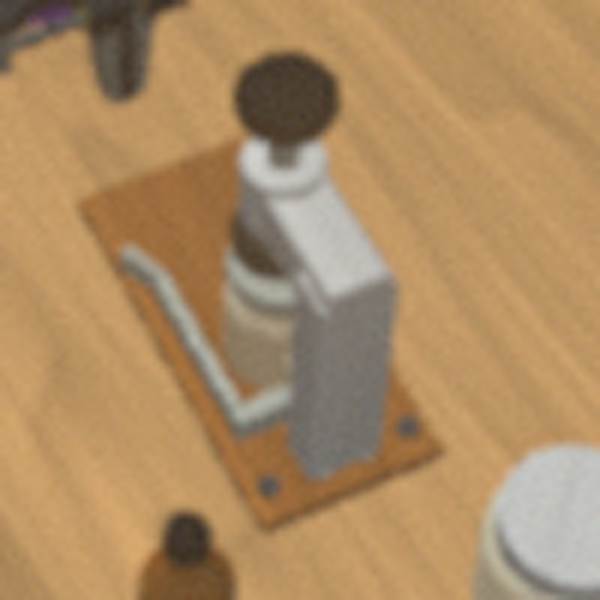

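The jar is under the head and upright: glass body left limb at crop x≈223, base about (250,380), foot above the lid with a gap, knob up. I'll measure its exact position with the wrist camera from closer.

```bash
python3 -m jog '[{"dp":[20,0,0],"turn":0},{"dp":[35,0,0],"turn":0},{"dp":[20,0,0],"turn":0},{"dp":[0,0,0],"turn":0},{"dp":[0,0,0],"turn":0},{"dp":[0,0,0],"turn":0}]' >/dev/null
python3 - <<'E'
from h import *
pf();P=np.load("press.npy");k,q=np.cos(P[2]),np.sin(P[2])
c=viewer.camera("wrist");cv2.imwrite("pics/w6.png",c["color"])
for m in models.trace("jar","wrist"): print(round(m["conf"],2),np.round(m["extent"]))
for X in(-31,-41):
    for z,r in((.01,0),(.067,0),(.096,1)):
        x=(X+r)/1000;print(X,z,np.round(proj(c,(P[0]+k*x,P[1]+q*x,z)),1))
g=c["color"].astype(int)
print([(v,*g[v,300:320].mean(0).astype(int)) for v in range(0,160,4)])
E
```

```text
t 16.3 press x,y,z mm [-125.1    0.8   22.2] F [-0.5  0.  -0.1]
0.58 [230.   3. 386.  82.]
-31 0.01 [318.3  79.3]
-31 0.067 [319.3  60.4]
-31 0.096 [320.2  37.8]
-41 0.01 [318.3  97.7]
-41 0.067 [319.2  87.7]
-41 0.096 [320.2  74.3]
[(0, np.int64(191), np.int64(200), np.int64(194)), (4, np.int64(191), np.int64(200), np.int64(194)), (8, np.int64(192), np.int64(200), np.int64(194)), (12, np.int64(192), np.int64(201), np.int64(194)), (16, np.int64(193), np.int64(201), np.int64(194)), (20, np.int64(194), np.int64(203), np.int64(197)), (24, np.int64(194), np.int64(203), np.int64(197)), (28, np.int64(196), np.int64(205), np.int64(198)), (32, np.int64(197), np.int64(206), np.int64(199)), (36, np.int64(191), np.int64(200), np.int64(196)), (40, np.int64(143), np.int64(150), np.int64(148)), (44, np.int64(139), np.int64(146), np.int64(144)), (48, np.int64(182), np.int64(202), np.int64(211)), (52, np.int64(182), np.int64(202), np.int64(211)), (56, np.int64(182), np.int64(202), np.int64(211)), (60, np.int64(172), np.int64(193), np.int64(202)), (64, np.int64(143), np.int64(163), np.int64(175)), (6
[... 465 characters left out ...]
4(76), np.int64(114), np.int64(159)), (108, np.int64(75), np.int64(114), np.int64(159)), (112, np.int64(76), np.int64(115), np.int64(160)), (116, np.int64(76), np.int64(115), np.int64(161)), (120, np.int64(76), np.int64(115), np.int64(161)), (124, np.int64(76), np.int64(115), np.int64(161)), (128, np.int64(75), np.int64(113), np.int64(159)), (132, np.int64(75), np.int64(113), np.int64(159)), (136, np.int64(75), np.int64(114), np.int64(160)), (140, np.int64(77), np.int64(115), np.int64(161)), (144, np.int64(77), np.int64(116), np.int64(161)), (148, np.int64(76), np.int64(115), np.int64(161)), (152, np.int64(76), np.int64(114), np.int64(159)), (156, np.int64(76), np.int64(114), np.int64(160))]
```

The row edges (79 base, 61 shoulder, 38 lid) match the jar sitting at x = 0 against the stop, lid proud. Next I lift and go over the knob.

```bash
python3 -m jog '[{"dp":[0,0,-30],"turn":0},{"dp":[0,0,-50],"turn":0},{"dp":[0,0,-50],"turn":0},{"dp":[0,0,-50],"turn":0},{"dp":[0,0,-50],"turn":0},{"dp":[0,0,-25],"turn":0},{"dp":[0,0,0],"turn":0}]' >/dev/null
python3 -m jog '[{"dp":[20,0,0],"turn":0},{"dp":[40,0,0],"turn":0},{"dp":[40,0,0],"turn":0},{"dp":[20,0,0],"turn":0},{"dp":[5,0,0],"turn":0},{"dp":[0,0,0],"turn":0},{"dp":[0,0,0],"turn":0}]' >/dev/null
python3 -c "
from h import *
pf();P=np.load('press.npy');to((P[0],P[1],.242))"
```

```text
t 17.8 press x,y,z mm [ -1.7   0.5 276.6] F [-0.7 -0.6  0. ]
t 17.8 pos [0.5243 0.1049 0.2766] go [ 1.8  0.5 34.6] turn None zaxis [-0.001 -0.001 -1.   ]
```

```bash
python3 -m jog '[{"dp":[1,0,15],"turn":0},{"dp":[0,0,15],"turn":0},{"dp":[0,0,5],"turn":0},{"dp":[0,0,5],"turn":0},{"dp":[0,0,8],"turn":0},{"dp":[0,0,8],"turn":0}]'
python3 -m jog '[{"dp":[0,0,5],"turn":0},{"dp":[0,0,3],"turn":0},{"dp":[0,0,0],"turn":0},{"dp":[0,0,0],"turn":0}]'
```

```text
time_s: 18.4
tool_pos: [0.5251, 0.1069, 0.2214]
orientation: [0.001, 0.736, 0.677, 0.0]
contact_force: [-2.9, -3.5, 10.8]
gripper_width: 0.0005
finger_force: 5.5
time_s: 18.8
tool_pos: [0.5251, 0.1069, 0.2135]
orientation: [0.001, 0.736, 0.677, 0.0]
contact_force: [-0.2, -3.5, 5.4]
gripper_width: 0.0005
finger_force: 2.9
```

```bash
python3 -m jog '[{"dp":[0,0,2],"turn":0},{"dp":[0,0,1],"turn":0},{"dp":[0,0,0],"turn":0},{"dp":[0,0,0],"turn":0}]'
```

```text
time_s: 19.2
tool_pos: [0.5252, 0.1069, 0.2123]
orientation: [-0.0, 0.736, 0.677, 0.001]
contact_force: [-6.4, -4.3, 21.2]
gripper_width: 0.0004
finger_force: 10.4
```

```bash
python3 -m jog '[{"dp":[0,0,2],"turn":0},{"dp":[0,0,0],"turn":0},{"dp":[0,0,0],"turn":0},{"dp":[0,0,0],"turn":0}]'
python3 -m jog '[{"dp":[0,0,-8],"turn":0},{"dp":[0,0,-10],"turn":0},{"dp":[0,0,-15],"turn":0},{"dp":[0,0,-25],"turn":0},{"dp":[0,0,-30],"turn":0},{"dp":[0,0,0],"turn":0}]'
python3 -m jog '[{"dp":[-25,0,0],"turn":0},{"dp":[-45,0,0],"turn":0},{"dp":[-45,0,0],"turn":0},{"dp":[-20,0,30],"turn":0},{"dp":[0,0,50],"turn":0},{"dp":[0,0,50],"turn":0},{"dp":[0,0,50],"turn":0},{"dp":[0,0,50],"turn":0}]' >/dev/null
python3 -m jog '[{"dp":[0,0,40],"turn":0},{"dp":[6,0,15],"turn":0},{"dp":[0,0,0],"turn":0},{"dp":[0,0,0],"turn":0}]'
python3 - <<'E'
from h import *
pf();P=np.load("press.npy");k,q=np.cos(P[2]),np.sin(P[2])
c=viewer.camera("wrist")
for z,r in((.01,-31),(.067,-31),(.096,-30),(.086,-30)):
    x=r/1000;print(z,np.round(proj(c,(P[0]+k*x,P[1]+q*x,z)),1))
g=c["color"].astype(int).sum(2)
print([(v,int(g[v,300:320].mean())) for v in range(0,130,3)])
c=viewer.camera("top");m=models.boxes_of("plunger_top","top");print([(round(b["conf"],2),np.round(b["extent"])) for b in m])
print("knob up",proj(c,(P[0],P[1],.242)),"down",proj(c,(P[0],P[1],.212)))
E
```

```text
time_s: 19.6
tool_pos: [0.5253, 0.107, 0.2122]
orientation: [-0.001, 0.736, 0.677, 0.001]
contact_force: [-11.9, -4.7, 36.1]
gripper_width: 0.0002
finger_force: 18.0
time_s: 20.2
tool_pos: [0.5266, 0.109, 0.2998]
orientation: [0.001, 0.735, 0.678, 0.003]
contact_force: [1.5, -0.0, 0.3]
gripper_width: 0.0004
finger_force: 0.0
time_s: 21.4
tool_pos: [0.5145, -0.0204, 0.0116]
orientation: [0.0, 0.736, 0.677, 0.0]
contact_force: [-0.6, 0.0, 0.2]
gripper_width: 0.0006
finger_force: 0.0
t 21.4 press x,y,z mm [-127.4    0.3   11.6] F [-0.6  0.   0.2]
0.01 [317.5  72.3]
0.067 [318.2  47.6]
0.096 [318.9  17.1]
0.086 [318.6  28.5]
[(0, 591), (3, 593), (6, 595), (9, 596), (12, 600), (15, 601), (18, 603), (21, 608), (24, 604), (27, 579), (30, 451), (33, 440), (36, 432), (39, 590), (42, 600), (45, 598), (48, 521), (51, 483), (54, 483), (57, 483), (60, 482), (63, 481), (66, 482), (69, 479), (72, 366), (75, 347), (78, 348), (81, 350), (84, 351), (87, 353), (90, 354), (93, 350), (96, 348), (99, 349), (102, 350), (105, 350), (108, 351), (111, 352), (114, 351), (117, 354), (120, 353), (123, 352), (126, 349), (129, 348)]
[(0.73, array([288., 191., 307., 216.]))]
knob up [297.41449363 201.90260087] down [297.91491539 203.9267132 ]
```

The lid edge at row 28 means it is home, and the jar is still on its seat. I'll raise the tool clear and hand in.

```bash
python3 -m jog '[{"dp":[0,0,-30],"turn":0},{"dp":[0,0,-40],"turn":0},{"dp":[-20,0,-30],"turn":0},{"dp":[0,0,0],"turn":0},{"dp":[0,0,0],"turn":0},{"dp":[0,0,0],"turn":0}]'; python3 -c "
from h import *
print(arm.hand_in())"
```

```text
time_s: 22.15
tool_pos: [0.5116, -0.0394, 0.1102]
orientation: [-0.001, 0.735, 0.678, -0.0]
contact_force: [-0.1, -1.0, -0.3]
gripper_width: 0.0003
finger_force: 0.0
the job is handed in; nothing more can be done
None
```

The job is handed in at about 22 s: the camera shows the jar on its seat against the back stop with its lid fully home, the knob was released to spring back up, and no other object was handled; the hand-in returned no verdict.

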